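Load the specimen carrier into the bench stage

TASK

Load the round specimen carrier, the blue disc with a fired cartridge case on top, into the bench stage: tilt it so that its edge goes in under the fixed claw first, then level it and press it down until it lies flat in the seat and the spring catch has snapped back over the opposite edge. Hold the carrier by its dark knurled pedestal, keep the fingers off the cartridge case, and leave the other things on the desk where they are.

Things in the scene. Friction and masses are not known exactly. Their poses are not given: they have to be found in the camera images.
- carrier: specimen carrier, loose, 0.2 to 0.3 kg, standing upright on the desk: blue anodised disc 80 mm in diameter, 6 mm thick, with a dark knurled pedestal on its middle and a brass cartridge case on that; 58 mm tall in all. Origin: centre of the disc's underside; z: up along the pedestal. It is the same all round, so its yaw does not matter
- pedestal (a point): middle of the carrier's dark knurled round pedestal, where it is gripped: 26 mm in diameter, from 6 to 36 mm above the disc's underside; this point is on its axis, 21 mm above the underside
- fired_case: brass cartridge case waxed upright on the pedestal and fixed to the carrier, 12 mm in diameter, 22 mm tall; evidence, not to be touched. Origin: centre of its lower end, 36 mm above the disc's underside
- stage: bench stage, fixed to the desk: black foot plate 124 mm square, round head 106 mm in diameter with a red ring, 40 mm high; in its top a round seat (counterbore) 83 mm in diameter, 6 mm deep. Origin: centre of the underside. x: from the fixed claw (-x side, roughly towards the robot) to the spring catch (+x side); z: up. A small knob sticks out at +y to 70 mm, 21 mm up
- seat (a point): centre of the seat's floor, 34 mm above the desk, axes as the stage. The carrier's origin comes to lie here; the seat has 1.5 mm of play all round the disc. The disc cannot go in level, as claw and nose overhang the seat: its -x edge goes under the claw with the +x edge raised by 15 to 25 degrees, then it swings down
- claw (a point): middle of the lower edge of the fixed steel claw that overhangs the seat: 36 mm from the seat's centre towards stage -x, 10 mm above the seat's floor. The claw is 28 mm wide along stage y; its underside is undercut, sloping down at 30 degrees to about 7 mm above the floor at the seat's wall (41.5 mm from the centre); its top is 15 mm above the floor
- catch (a joint): spring catch on the stage's +x edge, steel with a red thumb tab: metres pushed back outwards along stage +x, 0 = sprung in (its rest), 0.009 = stop. The disc's edge coming down on its bevel pushes it back 3 to 6 mm (spring: 2 N at rest plus 0.25 N a mm; 5 to 15 N down on the carrier is enough); it then snaps over the disc's top
- catch_nose (a point): tip of the catch's nose, at rest 35.5 mm from the seat's centre towards stage +x and 8 mm above the seat's floor; moves with the catch. The nose is 19 mm wide along stage y; above the tip a 60 degree bevel rises outwards to 21 mm above the floor. The red tab behind it is 22 mm above the floor, its outer end 70 mm from the seat's centre
- loupe: small black folding loupe with a grey cover, 36 x 45 x 13 mm, bystander; origin: centre of its underside
- tweezers: steel tweezers, 12 x 128 x 10 mm, lying flat along their own y, bystander; origin: centre of the underside
- wax_tin: round grey tin with a yellow label, 56 mm in diameter, 20 mm tall, bystander; origin: centre of its underside
- vial_a1: white vial with a red cap, 23 mm in diameter, 53 mm tall, bystander; origin: centre of its underside
- vial_b2: white vial with a blue cap, 23 mm in diameter, 53 mm tall, bystander; origin: centre of its underside
- vial_c3: white vial with a yellow cap, 23 mm in diameter, 53 mm tall, bystander; origin: centre of its underside
Things that resemble listed ones, but are neither listed nor needed, are in the scene too. Of the things that look like the carrier, the larger one is meant.

How it is judged:
At the end, for the whole second after the job is handed in: The carrier lies flat in the stage's seat (its underside within 2 mm of the seat's floor, tilted less than 0.04 rad, centre within 4 mm of the seat's centre), at rest, with the spring catch sprung back over its edge (pushed back less than 1.5 mm) (horizontal distance between carrier and seat below 0.004 m and z of carrier in the frame of seat between -0.002 and 0.002 m and angle between carrier's own z axis and vertical below 0.04 rad and value of joint catch below 0.0015 m and linear speed of carrier below 0.01 m/s); the robot touches nothing.
It fails at once if the fingers press on the cartridge case (over 1 N) (contact force between the fingers and fired_case above 1 N).
It fails at once if a bystander is moved by more than 30 mm (distance of any of loupe, tweezers, wax_tin, vial_a1, vial_b2, vial_c3 from where it was at the start of the episode above 0.03 m).
It also fails if it takes over 45 s, if anything falls off the work surface, if the arm or the gripper's body presses on something with over 40 N, if the wrist force passes 120 N, or if a joint passes its speed limit or range.

ROBOT

A 6-joint arm with a two-finger parallel gripper is mounted at the origin on a cart in front of the work surface, level with it; the furniture and walls round the work are solid. World frame = base frame: x ahead of the robot, y to its left, z up, the work surface at z = 0. Lengths are in m, angles in rad, forces in N, time in s.
With the tool pointing down it reaches from about 0.375 to 0.925 m from the base axis. Payload 5.7 kg.
Tool frame: the origin (TCP) lies on the front face of the gripper's body, between the roots of the fingers; the fingertips stand ahead of it and the grasp point (between the pads) lies 61 mm ahead of it (ctrl.nose_length is the z of the fingertips in the tool frame, in m); z points along the fingers, y is the line along which they close (so a half turn about z gives the same grasp; the last joint's range is limited). The gripper opens to 88 mm and grips with 3 to 60 N. Pads are 20 mm wide; open, the fingers measure 115 mm over their backs; the gripper's body (75 mm by 178 mm) begins 61 mm behind the grasp point.
Start: joints at [-1.289, 0.359, 1.51, -0, 1.272, -0.115], TCP at [0.232, -0.553, 0.303] pointing down, gripper open.
Joint ranges: [-2.97, 2.97], [-1.01, 2.36], [0.21, 2.38], [-0.96, 4.11], [0.2, 2.71], [-2.98, 2.98]. Speed limits (rad/s): [2.39, 2.39, 3.14, 3.14, 3.14, 3.14].

INTERFACE

Orientations are given as a unit quaternion [x, y, z, w].
In Python, from workcell import ctrl, viewer gives the robot as it stands. The module is installed in compiled form; this text tells all that it offers.
- The arm moves only by the tool servo_tool, never from a script. Its argument "series" is a list of rows, each a list of 5 numbers: the finger opening in m, from 0 to 0.0878, then the shift along the tool's x, y, z in m, then the turn about the tool's z in rad. In form: [[jaw, dx, dy, dz, twist], ...]. A call has 1 to 5 rows; each row shifts and turns the commanded pose from where the row before left it, along the tool's axes as they then stand; what a row does not reach is not made up. A row lasts 1/12 s, in which the tool goes at most 41.7 mm and 7.16 degrees, less where a joint would pass 70% of its speed; a pose out of reach is approached as far as the arm can. A call is refused whole if a number of a shift passes 0.0417 or a number of a turn 0.125, either way. A call with a gripper value outside its range is refused whole. The fingers move at their own pace and stop on an object; "squeeze" is the grip in N (left out, the last holds). Time passes only in rows, so rows that do not move let the fingers close. It gives the time, the measured TCP pose, the force, the opening and the grip force at its end, in the units of the state.
- ctrl.sense(): the state, without advancing time (a new reading comes with each control period).
- viewer.capture(name): name is "side" or "top"; returns a dict with "img" (400x640x3 uint8, red, green, blue), "fx", "fy", "cx", "cy" (pixels), "k1" (the pictures are not rectified: a ray, as slopes to the right and down, at radius r is drawn at 1 + k1 r^2 times it, then the intrinsics apply), "eye" and "orientation" of the camera in the world. Camera axes: x right, y up, looking along -z (the intrinsics and any distortion apply to the point x, -y, -z); pixel columns grow to the right and rows downward; lengths in m; the calibration is good to about 2 mm. A picture is of the moment at which its call begins. There is no depth.
- ctrl.finish_job(): hands the job in; it is judged then, once.
The state is a dict: "clock": time; "joints": joint angles; "joint_vel": joint speeds; "joint_efforts": joint torques, N m; "ee_pos": TCP position; "eef_rot": TCP orientation; "ft_force": force on the tool from outside, world axes, zero at the start; "ft_torque": the same for the moment, N m; "width": finger opening in m; "grip_force": force on a finger pad.
Only numpy, scipy, OpenCV 4.12 (cv2) and the standard library are available. Lean on these libraries where they do the work, as an engineer would, in place of code of your own. Each camera call takes 0.05 s, during which the arm holds its last target. There are 200 camera calls.

## Working session

There is one attempt and no reset: what is moved stays moved. The work goes in short steps, Python scripts to look and compute and a tool call to move; the robot and the scene stay as the last step left them, time stands still between calls to the robot, and variables do not carry over. Pictures are saved under pics/ and viewed, at most 13 in all, crops included, and the job is handed in when it is done.

Besides the shell and the picture viewer there is one more tool, called after "Call:" as name(argument=value, ...) on one line, values as JSON. servo_tool: Moves the arm, as the interface text tells. Its arguments: {"type":"object","properties":{"series":{"type":"array","items":{"type":"array","items":{"type":"number"}}},"squeeze":{"type":"number"}},"required":["series"]}

```bash
mkdir -p pics; cat > h.py <<'E'
import numpy as np, cv2
from scipy.spatial.transform import Rotation as R
from workcell import ctrl, viewer
def cap(n,save=None):
    c=viewer.capture(n)
    if save: cv2.imwrite('pics/'+save,c['img'][:,:,::-1])
    return c
def ray(c,u,v):
    x=(u-c['cx'])/c['fx'];y=(v-c['cy'])/c['fy']
    rd=np.hypot(x,y);r=rd
    for _ in range(30): r=rd/(1+c['k1']*r*r)
    s=r/rd if rd else 1
    d=R.from_quat(c['orientation']).apply([x*s,-y*s,-1]);return np.array(c['eye']),d/np.linalg.norm(d)
def plane(c,u,v,z):
    e,d=ray(c,u,v);return e+d*(z-e[2])/d[2]
def proj(c,p):
    q=R.from_quat(c['orientation']).inv().apply(np.array(p)-c['eye'])
    x,y=q[0]/-q[2],-q[1]/-q[2];k=1+c['k1']*(x*x+y*y)
    return np.array([c['fx']*x*k+c['cx'],c['fy']*y*k+c['cy']])
E
python3 - <<'E'
from h import *
for n in('top','side'):
    c=cap(n,n+'0.png');print(n,c['eye'],c['orientation'],c['fx'],c['k1'])
print(ctrl.sense(),ctrl.nose_length)
E
```

```text
top [ 0.38624466 -0.05096356  1.27912871] [ 0.05064475 -0.05302165 -0.70515335  0.70525355] 503.1214731306322 -0.1255636187411544
side [0.31247532 0.66113584 0.6814376 ] [-0.0814896   0.42381664  0.88759473 -0.16097978] 431.41981836921997 -0.046729157083641094
{'clock': 0.1, 'joints': array([-1.28906146e+00,  3.59418526e-01,  1.51134484e+00, -8.27773337e-06,
        1.27248492e+00, -1.15123827e-01]), 'joint_vel': array([-0.001077  , -0.0021504 , -0.00370113, -0.00060126,  0.00058488,
        0.00077241]), 'joint_efforts': array([-6.23308442e-04, -5.16357958e+01, -2.71406794e+01,  6.75032102e-02,
        2.76315410e-02, -2.42025391e-05]), 'ee_pos': array([ 0.23175138, -0.55289353,  0.30189429]), 'eef_rot': array([ 9.80376833e-01,  1.97130870e-01, -7.28233394e-05, -8.24617167e-04]), 'ft_force': array([ 0.10018762,  0.94921706, -0.36528807]), 'ft_torque': array([-0.05280288,  0.04323698,  0.01485501]), 'grip_force': 0.0, 'width': 0.088048657818266} 0.08
```

View pics/top0.png

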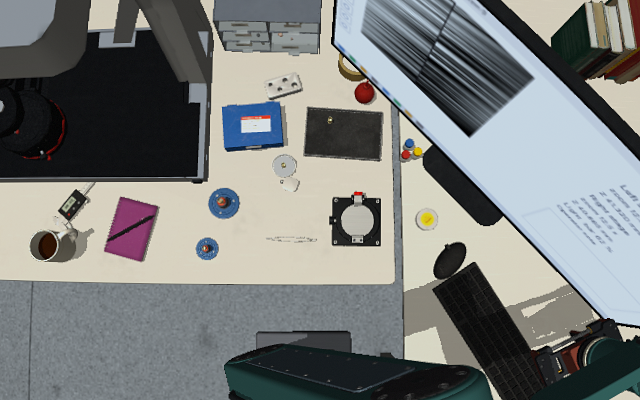

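View pics/side0.png

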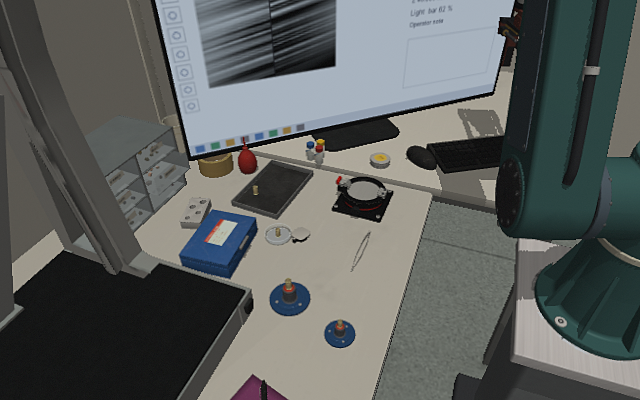

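Top view: the larger carrier is at (224,203), the stage at (356,219) with its red tab at (358,193) on the far side. The smaller lookalike is at (207,248), the tweezers at (291,239) and the vials at (410,150). Next I'll measure the carrier and stage.

```bash
python3 - <<'E'
from h import *
t=cap('top');s=cap('side')
def crop(c,u0,u1,v0,v1,w,h): return cv2.resize(c['img'][v0:v1,u0:u1,::-1],(w,h),interpolation=cv2.INTER_CUBIC)
A=crop(t,320,395,180,255,400,400);B=crop(s,325,405,165,225,400,300)
B=np.vstack([B,np.zeros((100,400,3),np.uint8)])
cv2.imwrite('pics/st.png',np.hstack([A,B]))
# carrier blue discs
for n,c,box in(('top',t,(190,250,180,265)),('side',s,(255,365,270,355))):
    hsv=cv2.cvtColor(c['img'],cv2.COLOR_RGB2HSV)
    m=((hsv[...,0]>95)&(hsv[...,0]<125)&(hsv[...,1]>100)).astype(np.uint8)
    k=np.zeros_like(m);k[box[2]:box[3],box[0]:box[1]]=1
    cs,_=cv2.findContours(m*k,cv2.RETR_EXTERNAL,cv2.CHAIN_APPROX_NONE)
    for q in cs:
        if cv2.contourArea(q)<200: continue
        P=np.array([plane(c,*p[0],0.005)[:2] for p in q]);
        (x,y),r=cv2.minEnclosingCircle(P.astype(np.float32));print(n,x,y,r,cv2.fitEllipse(P.astype(np.float32)))
for n,c,box in(('top',t,(320,395,180,255)),('side',s,(325,405,165,225))):
    hsv=cv2.cvtColor(c['img'],cv2.COLOR_RGB2HSV)
    m=(((hsv[...,0]<8)|(hsv[...,0]>172))&(hsv[...,1]>150)&(hsv[...,2]>90)).astype(np.uint8)
    k=np.zeros_like(m);k[box[2]:box[3],box[0]:box[1]]=1
    N,L,S,C=cv2.connectedComponentsWithStats(m*k)
    for i in range(1,N):
        if S[i,4]>8: print(n,'red',S[i],C[i],plane(c,*C[i],0.05))
E
```

```text
top 0.4478697180747986 0.22908642888069153 0.027283744886517525 ((0.4479443430900574, 0.228902667760849), (0.05190601572394371, 0.05274314433336258), 84.7440185546875)
top 0.565178632736206 0.18890005350112915 0.03930199146270752 ((0.5653235912322998, 0.1887885332107544), (0.07528098672628403, 0.07652691006660461), 169.51902770996094)
side 0.4481518864631653 0.2306811809539795 0.028304820880293846 ((0.44780516624450684, 0.23101875185966492), (0.05095537006855011, 0.052999258041381836), 33.538448333740234)
side 0.5656725764274597 0.18942148983478546 0.040566038340330124 ((0.5650678873062134, 0.1896703988313675), (0.07357632368803024, 0.07557206600904465), 20.694599151611328)
top red [354 192   8   3  24] [357.5 193. ] [ 0.58351097 -0.15142959  0.05      ]
side red [337 176   5   8  22] [338.54545455 179.36363636] [ 0.58346649 -0.15368422  0.05      ]
```

View pics/st.png

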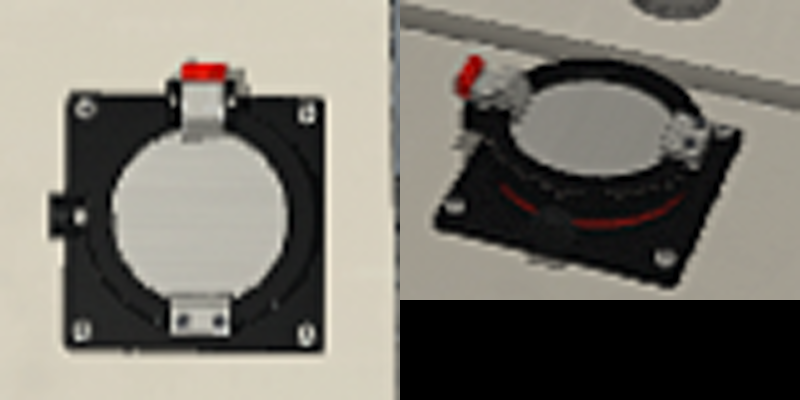

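Crops: the stage plate is nearly square to the image, with the claw at the bottom (200,315 in the crop) and the catch at the top. Next I'll fit the seat circle and the yaw.

```bash
python3 - <<'E'
from h import *
from scipy.optimize import least_squares
for n,c0,box in(('top',(357,220),(322,385,180,255)),('side',(364,192),(325,405,165,225))):
    c=cap(n);g=cv2.cvtColor(c['img'],cv2.COLOR_RGB2GRAY).astype(np.float32)
    g=cv2.GaussianBlur(g,(0,0),0.6)
    ctr=plane(c,*c0,.034);
    for it in range(3):
        P=[]
        for a in np.radians(list(range(35,146,3))+list(range(215,326,3))):
            rr=np.arange(.030,.048,.0004)
            pz=[proj(c,ctr+[r*np.cos(a),r*np.sin(a),0]) for r in rr]
            v=cv2.remap(g,np.array([[p[0] for p in pz]],np.float32),np.array([[p[1] for p in pz]],np.float32),cv2.INTER_LINEAR)[0]
            d=np.diff(v);i=d.argmin()
            if d[i]<-2: P.append(ctr[:2]+rr[i]*np.array([np.cos(a),np.sin(a)]))
        P=np.array(P)
        q=least_squares(lambda q:np.hypot(*(P-q[:2]).T)-q[2],[*ctr[:2],.0415],loss='soft_l1',f_scale=.001).x
        ctr[:2]=q[:2]
    print(n,q,len(P))
    if n=='top':
        m=((g<75)*255).astype(np.uint8);k=np.zeros_like(m);k[box[2]:box[3],box[0]:box[1]]=255;m&=k
        cs,_=cv2.findContours(m,cv2.RETR_EXTERNAL,cv2.CHAIN_APPROX_NONE);q=max(cs,key=cv2.contourArea)
        P=np.array([plane(c,*p[0],.008)[:2] for p in q]);mid=np.median(P,0)
        ym=P[:,1].min();xm=P[:,0].min()
        # right edge (-y) and lower edge (-x)
        E1=P[(P[:,1]<ym+.006)&(abs(P[:,0]-xm-.062)<.045)];E2=P[(P[:,0]<xm+.006)&(abs(P[:,1]-ym-.062)<.045)]
        f1=np.polyfit(E1[:,0],E1[:,1],1);f2=np.polyfit(E2[:,1],E2[:,0],1)
        print('yaw',f1[0],-f2[0],xm,ym,np.polyval(f1,P[:,0].min()+.062)+.062,np.polyval(f2,ym+.062)+.062)
E
```

```text
top [ 0.5179087  -0.15060972  0.04081958] 74
yaw -0.033896786982989105 -0.02111521210093139 0.4571693250958337 -0.2124102789374248 -0.1491800994243232 0.520808723603743
side [ 0.51856576 -0.15356791  0.03847129] 74
```

Call:
servo_tool(series=[[0.0878, 0, 0, -0.01, -0.1]])

```text
clock: 0.38
ee_pos: [0.2315, -0.5523, 0.3108]
eef_rot: [0.969, 0.246, -0.0, -0.002]
ft_force: [0.5, 0.1, 0.3]
width: 0.0876
grip_force: 0.0
```

Call:
servo_tool(series=[[0.0878, 0.022, -0.017, 0, 0], [0.0878, 0.029, -0.022, 0, 0], [0.0878, 0.029, -0.022, 0, 0], [0.0878, 0.029, -0.022, 0, 0], [0.0878, 0.029, -0.022, 0, 0]])

```text
clock: 0.8
ee_pos: [0.3034, -0.3938, 0.3126]
eef_rot: [0.969, 0.245, 0.0, -0.0]
ft_force: [0.3, 0.1, -0.7]
width: 0.0876
grip_force: 0.0
```

Call:
servo_tool(series=[[0.0878, 0.02, -0.02, 0, 0.104], [0.0878, 0.02, -0.02, 0, 0.104], [0.0878, 0.02, -0.025, 0, 0.104], [0.0878, 0.02, -0.025, 0, 0.104], [0.0878, 0.02, -0.025, 0, 0.104]])

```text
clock: 1.22
ee_pos: [0.3669, -0.2558, 0.3127]
eef_rot: [1.0, -0.014, -0.0, -0.0]
ft_force: [0.4, 0.8, -0.4]
width: 0.0882
grip_force: 0.0
```

Call:
servo_tool(series=[[0.0878, 0.016, -0.037, 0, 0], [0.0878, 0.016, -0.037, 0, 0], [0.0878, 0.016, -0.037, 0, 0], [0.0878, 0.016, -0.037, 0, 0], [0.0878, 0.016, -0.037, 0, 0]])

```text
clock: 1.63
ee_pos: [0.4517, -0.0726, 0.3129]
eef_rot: [1.0, -0.012, 0.0, 0.0]
ft_force: [1.3, -0.3, -0.2]
width: 0.0879
grip_force: 0.0
```

Call:
servo_tool(series=[[0.0878, 0.016, -0.037, 0, 0], [0.0878, 0.016, -0.037, 0, 0], [0.0878, 0.016, -0.037, 0, 0], [0.0878, 0.016, -0.037, 0.01, 0], [0.0878, 0.016, -0.037, 0.02, 0]])

```text
clock: 2.05
ee_pos: [0.5364, 0.1084, 0.2859]
eef_rot: [1.0, -0.011, 0.003, -0.0]
ft_force: [0.4, -1.0, -0.6]
width: 0.0877
grip_force: 0.0
```

Call:
servo_tool(series=[[0.0878, 0.013, -0.037, 0.01, 0], [0.0878, 0, -0.03, 0.01, 0], [0.0878, 0, 0, 0.01, 0], [0.0878, 0, 0, 0, 0]])

```text
clock: 2.38
ee_pos: [0.5476, 0.1738, 0.2519]
eef_rot: [1.0, -0.01, -0.002, 0.0]
ft_force: [-0.0, -0.1, 0.1]
width: 0.0881
grip_force: 0.0
```

Call:
servo_tool(series=[[0.0878, 0.009, -0.008, 0.02, 0], [0.0878, 0.0085, -0.0077, 0.03, 0], [0.0878, 0, 0, 0.03, 0], [0.0878, 0, 0, 0.02, 0], [0.0878, 0, 0, 0, 0]])

```text
clock: 2.8
ee_pos: [0.5641, 0.1859, 0.1506]
eef_rot: [1.0, -0.012, -0.004, 0.001]
ft_force: [-1.2, -0.4, -0.7]
width: 0.088
grip_force: 0.0
```

```bash
python3 - <<'E'
from h import *
s=cap('side');t=cap('top')
A=cv2.resize(s['img'][200:350,220:380,::-1],(400,375),interpolation=3);B=cv2.resize(t['img'][140:290,150:310,::-1],(400,375),interpolation=3)
cv2.imwrite('pics/g1.png',np.hstack([A,B]));print(ctrl.sense()['ee_pos'])
E
```

```text
[0.56655372 0.1866421  0.15440181]
```

View pics/g1.png

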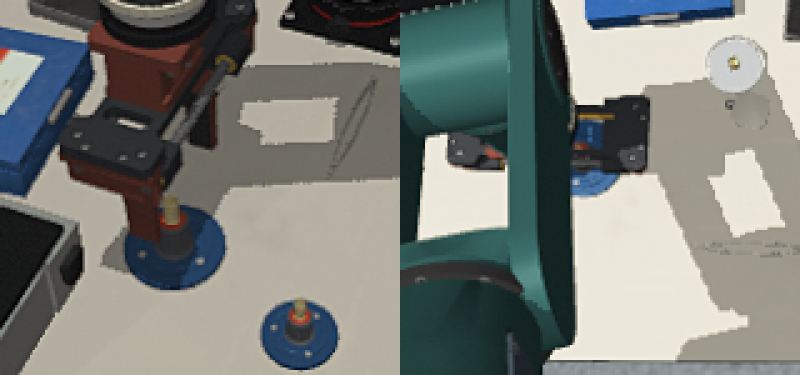

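The fingers straddle the pedestal (crop 175,240) and nothing is in the way, so I'll go down.

Call:
servo_tool(series=[[0.0878, 0, -0.002, 0.015, 0], [0.0878, 0, 0, 0.02, 0], [0.0878, 0, 0, 0.015, 0], [0.0878, 0, 0, 0.009, 0], [0.0878, 0, 0, 0, 0]])

```text
clock: 3.32
ee_pos: [0.5669, 0.1893, 0.0953]
eef_rot: [1.0, -0.012, -0.0, 0.0]
ft_force: [-0.9, -1.1, 0.3]
width: 0.088
grip_force: 0.0
```

```bash
python3 - <<'E'
from h import *
P=[]
for i in range(5):
    cap('side');s=ctrl.sense();P.append(s['ee_pos'])
print(np.round(P,4),s['eef_rot'],s['ft_force'])
E
```

```text
[[0.5672 0.1895 0.096 ]
 [0.5676 0.1897 0.0965]
 [0.5678 0.1898 0.0967]
 [0.5678 0.1899 0.0967]
 [0.5677 0.19   0.0966]] [ 9.99931367e-01 -1.16527889e-02  1.17252611e-03 -3.14646522e-04] [ 0.33427045 -1.67080038  0.87054273]
```

Call:
servo_tool(series=[[0.0878, -0.002, 0, 0.0045, 0], [0.06, 0, 0, 0, 0], [0.03, 0, 0, 0, 0], [0.02, 0, 0, 0, 0], [0.02, 0, 0, 0, 0]], squeeze=20)

```text
clock: 3.98
ee_pos: [0.5648, 0.19, 0.0907]
eef_rot: [1.0, -0.012, 0.0, -0.0]
ft_force: [0.4, -0.2, 0.9]
width: 0.0643
grip_force: 0.0
```

Call:
servo_tool(series=[[0.02, 0, 0, 0, 0], [0.02, 0, 0, 0, 0], [0.02, 0, 0, 0, 0], [0.02, 0, 0, 0, 0], [0.02, 0, 0, 0, 0]])

```text
clock: 4.4
ee_pos: [0.5648, 0.1899, 0.0907]
eef_rot: [1.0, -0.012, -0.0, -0.0]
ft_force: [-0.5, -0.5, -0.9]
width: 0.0315
grip_force: 0.0
```

Call:
servo_tool(series=[[0.02, 0, 0, 0, 0], [0.02, 0, 0, 0, 0], [0.02, 0, 0, 0, 0], [0.02, 0, 0, 0, 0], [0.02, 0, 0, 0, 0]])

```text
clock: 4.82
ee_pos: [0.5648, 0.1898, 0.0907]
eef_rot: [1.0, -0.012, -0.0, 0.0]
ft_force: [-0.9, -1.0, 0.1]
width: 0.0258
grip_force: 20.0
```

Call:
servo_tool(series=[[0.02, 0, 0, -0.01, 0], [0.02, 0, 0, -0.03, 0], [0.02, 0, 0, -0.03, 0], [0.02, 0, 0, -0.03, 0], [0.02, 0, 0, -0.02, 0]])

```text
clock: 5.23
ee_pos: [0.5653, 0.1902, 0.2138]
eef_rot: [1.0, -0.012, 0.001, -0.0]
ft_force: [1.1, -0.6, -2.9]
width: 0.026
grip_force: 20.0
```

Call:
servo_tool(series=[[0.02, -0.005, 0.015, 0, 0], [0.02, -0.013, 0.035, 0, 0], [0.02, -0.013, 0.035, 0, 0], [0.02, -0.013, 0.035, 0, 0], [0.02, -0.013, 0.035, 0, 0]])

```text
clock: 5.65
ee_pos: [0.5019, 0.0348, 0.2099]
eef_rot: [1.0, -0.011, -0.001, -0.0]
ft_force: [-0.2, -0.9, -2.6]
width: 0.0256
grip_force: 20.0
```

Call:
servo_tool(series=[[0.02, -0.013, 0.035, 0, 0], [0.02, -0.013, 0.035, 0, 0], [0.02, -0.013, 0.035, 0, 0], [0.02, -0.013, 0.035, 0, 0], [0.02, -0.01, 0.025, 0, 0]])

```text
clock: 6.07
ee_pos: [0.4359, -0.1294, 0.2101]
eef_rot: [1.0, -0.012, -0.001, -0.0]
ft_force: [0.5, -0.0, -2.5]
width: 0.0258
grip_force: 20.0
```

Call:
servo_tool(series=[[0.02, -0.006, 0.021, 0, 0], [0.02, 0, 0, 0.01, 0], [0.02, 0, 0, 0.005, 0], [0.02, 0, 0, 0, 0], [0.02, 0, 0, 0, 0]])

```text
clock: 6.48
ee_pos: [0.431, -0.1474, 0.195]
eef_rot: [1.0, -0.011, -0.001, -0.001]
ft_force: [0.4, 0.2, -2.6]
width: 0.0256
grip_force: 20.0
```

```bash
python3 - <<'E'
from h import *
s=cap('side');t=cap('top');s=cap('side')
print(plane(t,357.5,243.2,.049))
A=cv2.resize(s['img'][120:260,300:460,::-1],(640,560),interpolation=3)
cv2.imwrite('pics/g2.png',A);q=ctrl.sense();print(q['ee_pos'],q['eef_rot'],q['ft_force'])
E
```

```text
[ 0.45939528 -0.1501823   0.049     ]
[ 0.43207361 -0.1475146   0.1957631 ] [ 9.99939793e-01 -1.09729121e-02  7.75245504e-06 -7.03583390e-05] [-0.05450862 -0.32241139 -2.65617133]
```

View pics/g2.png

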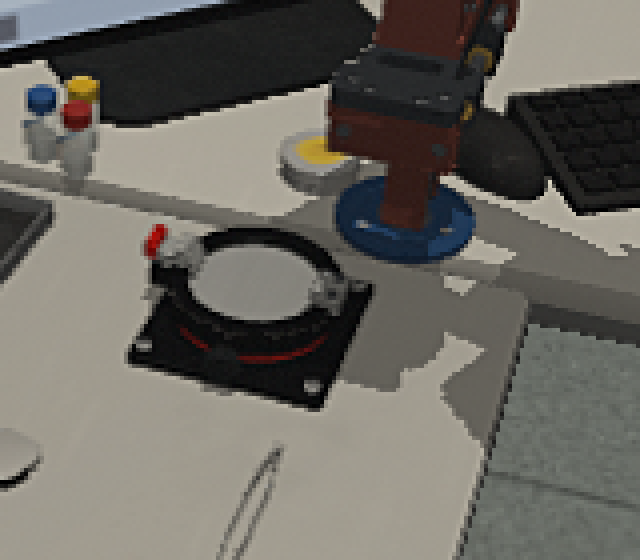

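Call:
servo_tool(series=[[0.02, 0, 0, 0.015, 0], [0.02, 0, 0, 0.02, 0], [0.02, 0, 0, 0.015, 0], [0.02, 0, 0, 0.003, 0], [0.02, 0, 0, 0, 0]], squeeze=15)

```text
clock: 7.05
ee_pos: [0.4315, -0.1474, 0.1421]
eef_rot: [1.0, -0.011, -0.001, -0.001]
ft_force: [0.8, -0.4, -3.5]
width: 0.0256
grip_force: 15.0
```

Call:
servo_tool(series=[[0.02, 0, 0, 0.002, 0], [0.02, 0, 0, 0.002, 0], [0.02, 0, 0, 0.002, 0], [0.02, 0, 0, 0, 0]])

```text
clock: 7.38
ee_pos: [0.4321, -0.1482, 0.1369]
eef_rot: [1.0, -0.012, 0.0, 0.0]
ft_force: [0.8, 0.4, -3.3]
width: 0.0257
grip_force: 15.0
```

Call:
servo_tool(series=[[0.02, 0, 0, 0.002, 0], [0.02, 0, 0, 0.002, 0], [0.02, 0, 0, 0.002, 0], [0.02, 0, 0, 0, 0]])

```text
clock: 7.72
ee_pos: [0.4312, -0.148, 0.1304]
eef_rot: [1.0, -0.012, -0.001, -0.0]
ft_force: [-3.4, -0.6, 3.4]
width: 0.0256
grip_force: 15.0
```

Call:
servo_tool(series=[[0.02, 0, 0, 0.002, 0], [0.02, 0, 0, 0.002, 0], [0.02, 0, 0, 0, 0]])

```text
clock: 7.97
ee_pos: [0.4314, -0.1479, 0.1263]
eef_rot: [1.0, -0.012, -0.001, -0.0]
ft_force: [-4.5, -0.7, 1.7]
width: 0.0257
grip_force: 15.0
```

```bash
python3 - <<'E'
from h import *
s=cap('side')
A=cv2.resize(s['img'][140:230,320:440,::-1],(640,480),interpolation=3)
cv2.imwrite('pics/g3.png',A)
E
```

```text
(no output)
```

View pics/g3.png

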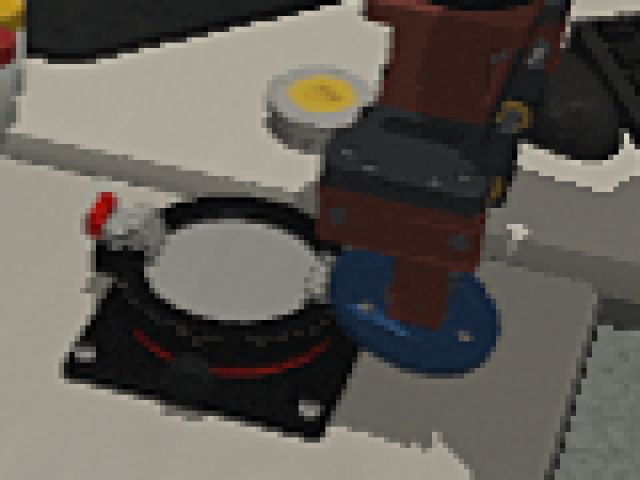

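The disc is now tilted, left (+x) end up: ends near crop (332,275) and (497,335). I'll put a number on the tilt.

```bash
cat >> h.py <<'E'
def tilt(box,h=.0667,z=None):
    """tilt (deg, +x up) of the held disc, from side view: roots of end-of-disc vs blue contour"""
    from scipy.optimize import brentq
    c=cap('side');st=ctrl.sense();T=st['ee_pos'];ps=-.024
    hsv=cv2.cvtColor(c['img'],cv2.COLOR_RGB2HSV)
    m=((hsv[...,0]>95)&(hsv[...,0]<128)&(hsv[...,1]>90)).astype(np.uint8);k=np.zeros_like(m)
    k[box[2]:box[3],box[0]:box[1]]=1
    m=cv2.resize(m*k,None,fx=1,fy=1)
    cs,_=cv2.findContours(m,cv2.RETR_EXTERNAL,cv2.CHAIN_APPROX_NONE)
    q=cv2.convexHull(np.vstack([x for x in cs if cv2.contourArea(x)>30]))
    P=T-[0,0,h];ex=np.array([np.cos(ps),np.sin(ps),0]);ez=np.array([0,0,1.])
    out=[]
    for sg in(1,-1):
        def pt(a): return proj(c,P+.021*(np.sin(a)*ex-np.cos(a)*ez)+sg*.040*(np.cos(a)*ex+np.sin(a)*ez))
        A=np.radians(np.arange(-10,41,2.5))
        out.append([(round(np.degrees(a)),round(cv2.pointPolygonTest(q,tuple(map(float,pt(a))),True),1)) for a in A])
    # direction of line through the ellipse's long axis ends, on plane y
    e=cv2.fitEllipse(q);(u,v),(d1,d2),an=e;a=np.radians(an+90 if d2>=d1 else an)
    L=max(d1,d2)/2
    ends=[]
    for sg in(1,-1):
        o,d=ray(c,u+sg*L*np.cos(a),v+sg*L*np.sin(a));ends.append(o+d*(P[1]-o[1])/d[1])
    print('T',np.round(T,4),'ends',np.round(ends,4),'F',np.round(st['ft_force'],1));
    for o in out: print(o)
E
python3 - <<'E'
from h import *
tilt((370,425,170,215))
E
```

```text
T [ 0.4314 -0.1479  0.1264] ends [[ 0.4734 -0.1479  0.0469]
 [ 0.3955 -0.1479  0.0294]] F [-4.3  0.   1.9]
[(-10, 1.4), (-7, 1.0), (-5, 0.6), (-2, 0.2), (0, -0.1), (2, -0.4), (5, -0.7), (7, -0.9), (10, -1.1), (12, -1.4), (15, -1.7), (18, -1.9), (20, -2.1), (22, -2.3), (25, -2.5), (28, -2.6), (30, -2.7), (32, -3.0), (35, -3.3), (38, -3.7), (40, -4.2)]
[(-10, -3.7), (-7, -3.2), (-5, -2.7), (-2, -2.2), (0, -1.7), (2, -1.2), (5, -0.9), (7, -0.6), (10, -0.2), (12, 0.1), (15, 0.5), (18, 1.0), (20, 1.4), (22, 1.9), (25, 2.2), (28, 2.3), (30, 2.5), (32, 2.7), (35, 2.9), (38, 3.0), (40, 3.0)]
```

Call:
servo_tool(series=[[0.02, 0, 0, 0.002, 0], [0.02, 0, 0, 0.002, 0], [0.02, 0, 0, 0.001, 0], [0.02, 0, 0, 0, 0]])

```text
clock: 8.4
ee_pos: [0.4319, -0.148, 0.1218]
eef_rot: [1.0, -0.012, -0.0, -0.0]
ft_force: [-4.9, 0.7, 7.1]
width: 0.0257
grip_force: 23.0
```

```bash
python3 - <<'E'
from h import *
tilt((370,425,170,215))
E
```

```text
T [ 0.4319 -0.148   0.1218] ends [[ 0.4722 -0.148   0.0456]
 [ 0.398  -0.148   0.0195]] F [-5.   1.3  6.7]
[(-10, 1.0), (-7, 0.6), (-5, 0.2), (-2, -0.1), (0, -0.4), (2, -0.7), (5, -1.0), (7, -1.2), (10, -1.4), (12, -1.6), (15, -1.9), (18, -2.1), (20, -2.3), (22, -2.5), (25, -2.7), (28, -2.8), (30, -2.9), (32, -3.0), (35, -3.3), (38, -3.6), (40, -3.9)]
[(-10, -5.0), (-7, -4.6), (-5, -4.2), (-2, -3.8), (0, -3.3), (2, -2.8), (5, -2.3), (7, -1.7), (10, -1.2), (12, -0.6), (15, 0.0), (18, 0.7), (20, 1.1), (22, 1.5), (25, 1.9), (28, 2.4), (30, 2.8), (32, 3.0), (35, 3.2), (38, 3.4), (40, 3.6)]
```

Call:
servo_tool(series=[[0.02, -0.001, 0, -0.01, 0], [0.02, 0, 0, -0.03, 0], [0.02, 0, 0, -0.02, 0], [0.02, 0, 0, 0, 0], [0.02, 0, 0, 0, 0]])

```text
clock: 8.87
ee_pos: [0.4325, -0.1487, 0.1824]
eef_rot: [1.0, -0.012, 0.002, 0.001]
ft_force: [-0.1, 0.8, -2.6]
width: 0.0256
grip_force: 20.9
```

```bash
python3 - <<'E'
from h import *
cap('side');c=cap('side')
tilt((370,430,120,215))
A=cv2.resize(c['img'][140:220,350:450,::-1],(700,560),interpolation=3)
cv2.imwrite('pics/g4.png',A)
E
```

```text
T [ 0.4304 -0.1477  0.1805] ends [[ 0.4686 -0.1477  0.1127]
 [ 0.3986 -0.1477  0.0751]] F [ 0.6 -0.2 -3.1]
[(-10, -0.0), (-7, -0.1), (-5, -0.2), (-2, -0.6), (0, -0.9), (2, -1.2), (5, -1.5), (7, -1.7), (10, -1.9), (12, -2.1), (15, -2.2), (18, -2.3), (20, -2.6), (22, -2.9), (25, -3.2), (28, -3.5), (30, -3.7), (32, -4.0), (35, -4.1), (38, -4.3), (40, -4.4)]
[(-10, -5.3), (-7, -4.7), (-5, -4.2), (-2, -3.6), (0, -3.1), (2, -2.6), (5, -2.1), (7, -1.5), (10, -0.9), (12, -0.3), (15, 0.3), (18, 0.6), (20, 1.0), (22, 1.5), (25, 1.9), (28, 2.3), (30, 2.5), (32, 2.8), (35, 2.9), (38, 2.8), (40, 2.7)]
```

View pics/g4.png

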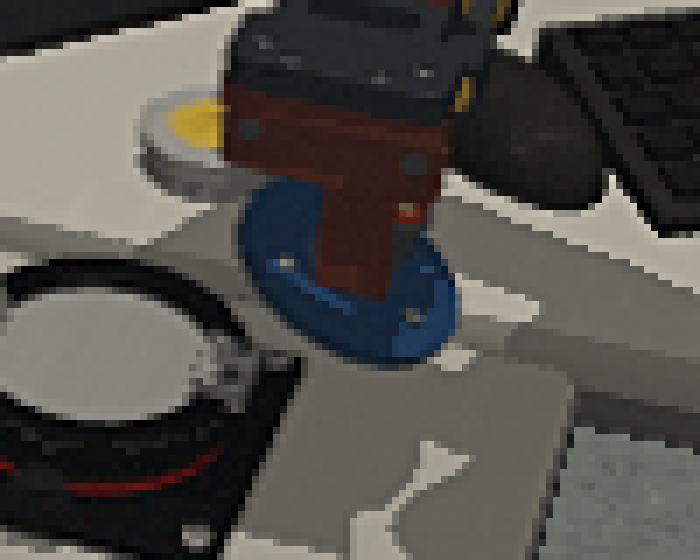

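```bash
cat >> h.py <<'E'
def axis(c,box):
    """axis of the blue disc from its silhouette: minor axis direction and axis ratio; centre ray scaled by size"""
    f=4;img=cv2.resize(c['img'],None,fx=f,fy=f,interpolation=cv2.INTER_CUBIC)
    hsv=cv2.cvtColor(img,cv2.COLOR_RGB2HSV)
    m=((hsv[...,0]>95)&(hsv[...,0]<128)&(hsv[...,1]>100)).astype(np.uint8);k=np.zeros_like(m)
    k[f*box[2]:f*box[3],f*box[0]:f*box[1]]=1
    m=cv2.morphologyEx(m*k,cv2.MORPH_OPEN,np.ones((5,5)))
    cs,_=cv2.findContours(m,cv2.RETR_EXTERNAL,cv2.CHAIN_APPROX_NONE)
    q=np.vstack([x for x in cs if cv2.contourArea(x)>400])
    H=cv2.convexHull(q);q=np.array([p[0] for p in q if cv2.pointPolygonTest(H,tuple(map(float,p[0])),True)<1.5])
    u0,v0=(q.min(0)+q.max(0))/2;u0=(u0+.5)/f-.5;v0=(v0+.5)/f-.5
    o,d0=ray(c,u0,v0)
    X=R.from_quat(c['orientation']).apply([1,0,0]);X-=X@d0*d0;X/=np.linalg.norm(X);Y=np.cross(d0,X)
    if Y[2]<0: Y=-Y
    pts=[]
    for u,v in (q+.5)/f-.5:
        d=ray(c,u,v)[1];d=d/(d@d0);pts.append([d@X,d@Y])
    (a,b),(d1,d2),an=cv2.fitEllipseDirect(np.float32(pts)*1000)
    a,b=a/1000,b/1000
    th=np.radians(an) if d1<d2 else np.radians(an+90)
    mi=np.cos(th)*X+np.sin(th)*Y
    if mi[2]<0: mi=-mi
    mn,mx=sorted((d1,d2));D=80/mx # distance in m
    from scipy.optimize import brentq
    al=brentq(lambda t:80*np.sin(t)+6*np.cos(t)-80*mn/mx,.02,1.48)
    n=np.cos(al)*mi-np.sin(al)*d0
    return n,o+D*(d0+a*X+b*Y),len(pts)
E
python3 - <<'E'
from h import *
c=cap('side');c0=dict(c);c0['img']=cv2.imread('pics/side0.png')[:,:,::-1].copy()
for cc,b in((c0,(265,315,275,320)),(c0,(320,360,318,352)),(c,(375,425,150,200))):
    n,p,k=axis(cc,b);print(k,'lean deg -x',np.degrees(np.arcsin(-n[0])),'lean y',np.degrees(np.arcsin(n[1])),'centre',p)
s=ctrl.sense();print(s['ee_pos'])
E
```

```text
377 lean deg -x -1.3007469890342473 lean y -1.428963293888545 centre [ 0.573008    0.17495163 -0.01700214]
305 lean deg -x -0.19443424619861202 lean y -1.2267495780250213 centre [ 0.51215382  0.02749639 -0.3149882 ]
257 lean deg -x 22.78936929736206 lean y -1.4377709666235914 centre [ 0.43658564 -0.16910388  0.0779538 ]
[ 0.43031136 -0.14768361  0.18038509]
```

Call:
servo_tool(series=[[0.02, 0.01, 0, 0, 0], [0.02, 0.03, 0, 0, 0], [0.02, 0.03, 0, 0, 0], [0.02, 0.02, 0, 0, 0], [0.02, 0, 0, 0, 0]])

```text
clock: 9.48
ee_pos: [0.5266, -0.1511, 0.1814]
eef_rot: [1.0, -0.011, 0.003, 0.001]
ft_force: [1.4, -0.2, -2.6]
width: 0.0256
grip_force: 20.9
```

```bash
cat >> h.py <<'E'
def report(box=(325,410,130,200),yp=-.1505):
    for i in range(3): cap('side')
    c=cap('side');s=ctrl.sense();T=s['ee_pos']
    n,p,k=axis(c,box);e=np.array(c['eye']);p=e+(p-e)*(yp-e[1])/(p[1]-e[1])
    a=np.arcsin(-n[0])+.015;C=p-[.518,0,.034]
    C=C*1000
    print(k,'tilt',round(np.degrees(a),1),'ylean',round(np.degrees(np.arcsin(n[1]))+1.4,1),'C in seat mm',np.round(C[[0,2]],1),
     '-x bot',np.round([C[0]-40*np.cos(a)+3*np.sin(a),C[2]-40*np.sin(a)-3*np.cos(a)],1),'-x top',np.round([C[0]-40*np.cos(a)-3*np.sin(a),C[2]-40*np.sin(a)+3*np.cos(a)],1),
     '+x bot',np.round([C[0]+40*np.cos(a)+3*np.sin(a),C[2]+40*np.sin(a)-3*np.cos(a)],1))
    print('T',np.round(T,4),'F',np.round(s['ft_force'],1),'grip',round(s['grip_force'],1),round(s['width'],4))
    return c
E
python3 -c "
from h import *
report()"
```

```text
239 tilt 23.1 ylean 1.2 C in seat mm [ 5.5 58.8] -x bot [-30.2  40.4] -x top [-32.5  45.9] +x bot [43.4 71.7]
T [ 0.5198 -0.1497  0.1807] F [-1.5 -0.5 -2.3] grip 20.9 0.0252
```

Call:
servo_tool(series=[[0.02, 0, 0.001, 0.01, 0], [0.02, 0, 0, 0.012, 0], [0.02, 0, 0, 0.01, 0], [0.02, 0, 0, 0.004, 0], [0.02, 0, 0, 0, 0]])

```text
clock: 10.1
ee_pos: [0.5195, -0.1508, 0.1442]
eef_rot: [1.0, -0.012, -0.001, -0.001]
ft_force: [-0.7, 1.7, -3.0]
width: 0.0258
grip_force: 20.9
```

```bash
python3 -c "
from h import *
c=report((325,410,150,215))
cv2.imwrite('pics/g5.png',cv2.resize(c['img'][140:220,320:420,::-1],(700,560),interpolation=3))"
```

```text
246 tilt 19.8 ylean -1.1 C in seat mm [ 4.5 24.7] -x bot [-32.1   8.4] -x top [-34.1  14. ] +x bot [43.2 35.4]
T [ 0.5211 -0.1513  0.146 ] F [-0.5  0.2 -2.6] grip 20.9 0.0256
```

View pics/g5.png

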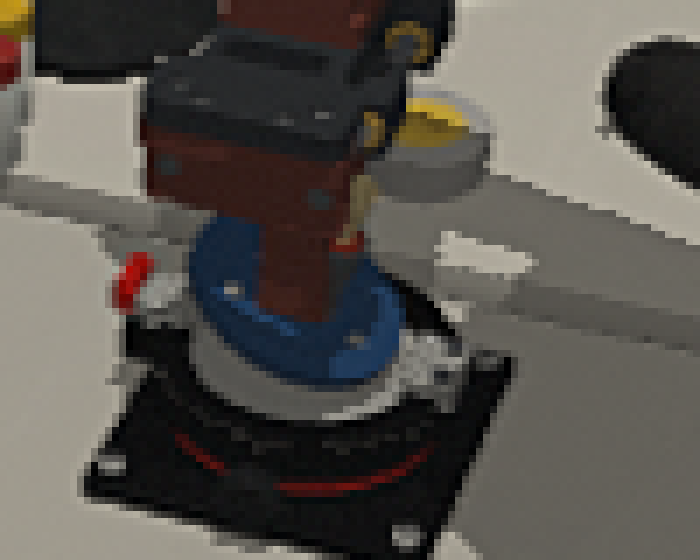

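Call:
servo_tool(series=[[0.02, 0, 0, 0.003, 0], [0.02, 0, 0, 0.0015, 0], [0.02, 0, 0, 0, 0], [0.02, 0, 0, 0, 0], [0.02, 0, 0, 0, 0]])

```text
clock: 10.72
ee_pos: [0.5209, -0.1511, 0.1412]
eef_rot: [1.0, -0.012, 0.0, -0.0]
ft_force: [0.3, 0.3, -3.3]
width: 0.0257
grip_force: 20.9
```

Call:
servo_tool(series=[[0.02, -0.002, 0, 0, 0], [0.02, -0.002, 0, 0, 0], [0.02, 0, 0, 0, 0], [0.02, 0, 0, 0, 0]])

```text
clock: 11.05
ee_pos: [0.5166, -0.151, 0.1412]
eef_rot: [1.0, -0.012, -0.0, -0.0]
ft_force: [-0.4, -0.6, -2.8]
width: 0.0253
grip_force: 20.9
```

Call:
servo_tool(series=[[0.02, -0.0015, 0, 0, 0], [0.02, -0.0015, 0, 0, 0], [0.02, 0, 0, 0, 0], [0.02, 0, 0, 0, 0]])

```text
clock: 11.38
ee_pos: [0.5143, -0.1511, 0.1412]
eef_rot: [1.0, -0.012, 0.0, 0.0]
ft_force: [1.5, -0.2, -6.3]
width: 0.0257
grip_force: 21.3
```

Call:
servo_tool(series=[[0.02, -0.0015, 0, 0, 0], [0.02, 0, 0, 0, 0], [0.02, 0, 0, 0, 0]])

```text
clock: 11.63
ee_pos: [0.5135, -0.1512, 0.1413]
eef_rot: [1.0, -0.012, 0.001, 0.0]
ft_force: [4.4, 1.0, -7.0]
width: 0.0257
grip_force: 21.2
```

```bash
python3 -c "
from h import *
c=report((325,410,150,215))
cv2.imwrite('pics/g6.png',cv2.resize(c['img'][140:220,320:420,::-1],(700,560),interpolation=3))"
```

```text
240 tilt 20.4 ylean -0.1 C in seat mm [-2.1 20.5] -x bot [-38.6   3.8] -x top [-40.6   9.4] +x bot [36.4 31.6]
T [ 0.5135 -0.1513  0.1413] F [ 5.3 -0.  -7.4] grip 21.2 0.0258
```

View pics/g6.png

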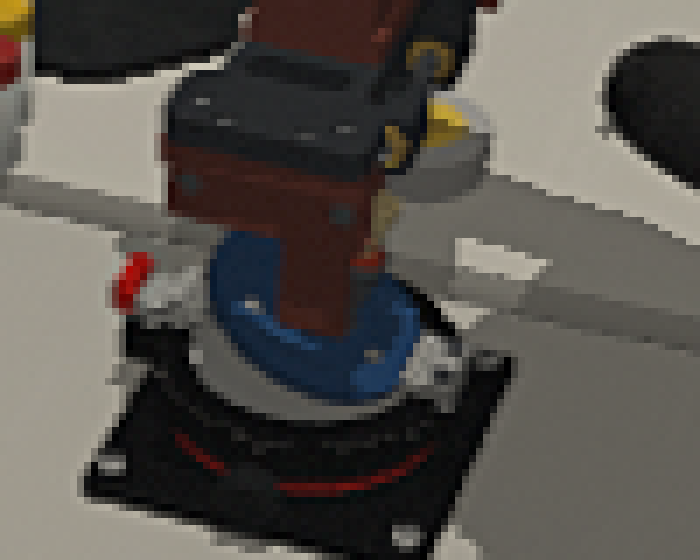

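Call:
servo_tool(series=[[0.02, 0, 0, 0.001, 0], [0.02, 0.001, 0, 0.0015, 0], [0.02, 0.0015, 0, 0.0025, 0], [0.02, 0, 0, 0, 0]], squeeze=15)

```text
clock: 12.17
ee_pos: [0.5143, -0.1509, 0.1359]
eef_rot: [1.0, -0.012, -0.001, -0.0]
ft_force: [-1.0, 1.2, -0.2]
width: 0.0255
grip_force: 15.8
```

Call:
servo_tool(series=[[0.02, 0.001, 0, 0.002, 0], [0.02, 0.001, 0, 0.002, 0], [0.02, 0, 0, 0, 0]])

```text
clock: 12.42
ee_pos: [0.5175, -0.1513, 0.1322]
eef_rot: [1.0, -0.012, 0.001, 0.0]
ft_force: [2.3, 0.5, 1.1]
width: 0.0257
grip_force: 15.0
```

```bash
python3 -c "
from h import *
c=report((325,410,150,215))"
```

```text
231 tilt 13.3 ylean 0.3 C in seat mm [-2.1 11.9] -x bot [-40.3  -0.3] -x top [-41.7   5.6] +x bot [37.6 18.2]
T [ 0.517  -0.1511  0.1322] F [ 1.  -0.2  0.6] grip 15.0 0.0261
```

Call:
servo_tool(series=[[0.02, 0.0015, 0, 0.0025, 0], [0.02, 0.0015, 0, 0.0025, 0], [0.02, 0.001, 0, 0.0025, 0], [0.02, 0, 0, 0, 0]])

```text
clock: 12.95
ee_pos: [0.5206, -0.1512, 0.1244]
eef_rot: [1.0, -0.011, -0.001, -0.0]
ft_force: [-1.1, -1.9, 0.3]
width: 0.0257
grip_force: 15.0
```

```bash
python3 -c "
from h import *
c=report((325,410,150,215))"
```

```text
230 tilt 2.3 ylean 1.6 C in seat mm [-1.3  6. ] -x bot [-41.2   1.3] -x top [-41.4   7.3] +x bot [38.7  4.6]
T [ 0.5205 -0.1512  0.1243] F [ 0.  -2.  -1.2] grip 15.0 0.0256
```

Call:
servo_tool(series=[[0.02, 0, 0, 0.002, 0], [0.02, 0, 0, 0.002, 0], [0.02, 0, 0, 0.001, 0], [0.02, 0, 0, 0, 0]])

```text
clock: 13.48
ee_pos: [0.5218, -0.1512, 0.1209]
eef_rot: [1.0, -0.012, 0.001, 0.0]
ft_force: [-1.1, 0.3, 12.6]
width: 0.0254
grip_force: 15.0
```

```bash
python3 -c "
from h import *
c=report((325,410,150,215))"
```

```text
224 tilt -1.2 ylean -0.5 C in seat mm [-1.6  4.3] -x bot [-41.7   2.1] -x top [-41.6   8.1] +x bot [38.3  0.4]
T [ 0.5218 -0.1512  0.1209] F [-1.3  0.8 13.6] grip 15.0 0.0256
```

Call:
servo_tool(series=[[0.02, 0, 0, 0.001, 0], [0.02, 0, 0, 0.001, 0], [0.02, 0, 0, 0, 0]])

```text
clock: 13.93
ee_pos: [0.522, -0.1513, 0.1203]
eef_rot: [1.0, -0.012, 0.002, 0.0]
ft_force: [-3.5, 3.1, 27.9]
width: 0.0258
grip_force: 22.0
```

```bash
cat >> h.py <<'E'
def red():
    c=cap('side');hsv=cv2.cvtColor(c['img'],cv2.COLOR_RGB2HSV)
    m=(((hsv[...,0]<8)|(hsv[...,0]>172))&(hsv[...,1]>150)&(hsv[...,2]>90)).astype(np.uint8)
    k=np.zeros_like(m);k[168:192,328:346]=1
    N,L,S,C=cv2.connectedComponentsWithStats(m*k);print('red',S[1:,4],C[1:])
E
python3 -c "
from h import *
c=report((325,410,150,215));red()
cv2.imwrite('pics/g7.png',cv2.resize(c['img'][140:220,320:420,::-1],(700,560),interpolation=3))"
```

```text
224 tilt -1.2 ylean -0.6 C in seat mm [-1.7  4.3] -x bot [-41.7   2.1] -x top [-41.6   8.1] +x bot [38.2  0.4]
T [ 0.522  -0.1513  0.1203] F [-3.7  1.4 27.4] grip 21.9 0.0254
red [21] [[338.38095238 179.57142857]]
```

View pics/g7.png

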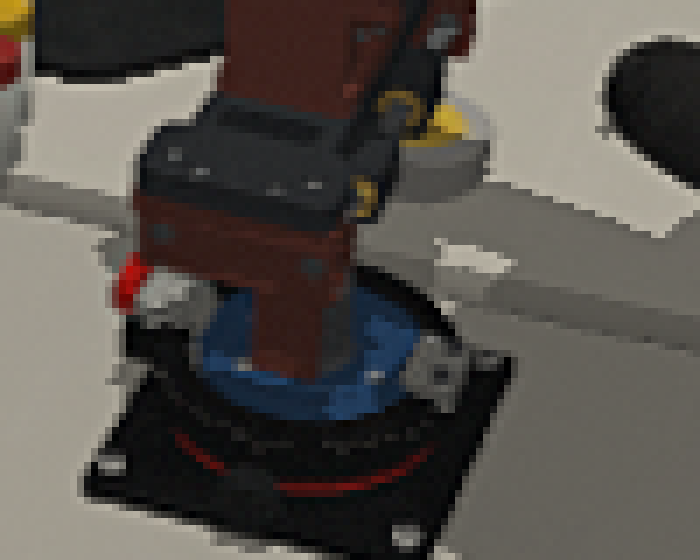

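The disc sits flat in the seat, the catch nose is over its edge (crop 195,310), and the red tab is back at its rest pixel. I'll let go and retreat.

Call:
servo_tool(series=[[0.02, 0, 0, -0.0015, 0], [0.06, 0, 0, 0, 0], [0.06, 0, 0, 0, 0], [0.06, 0, 0, 0, 0], [0.06, 0, 0, 0, 0]])

```text
clock: 14.6
ee_pos: [0.5223, -0.1528, 0.1203]
eef_rot: [1.0, -0.011, 0.002, 0.002]
ft_force: [-0.4, -7.6, 10.2]
width: 0.0487
grip_force: 5.4
```

Call:
servo_tool(series=[[0.06, 0, 0, 0, 0], [0.06, 0, 0, 0, 0], [0.06, 0, 0, 0, 0], [0.06, 0, 0, 0, 0], [0.06, 0, 0, 0, 0]])

```text
clock: 15.02
ee_pos: [0.5225, -0.1534, 0.1203]
eef_rot: [1.0, -0.011, 0.002, 0.002]
ft_force: [-2.0, -7.5, 11.0]
width: 0.0598
grip_force: 5.4
```

Call:
servo_tool(series=[[0.06, 0, 0, -0.01, 0], [0.06, 0, 0, -0.03, 0], [0.06, 0, 0, -0.04, 0], [0.06, 0, 0, -0.04, 0], [0.06, 0, 0, -0.02, 0]])

```text
clock: 15.43
ee_pos: [0.5218, -0.1512, 0.2631]
eef_rot: [1.0, -0.012, 0.002, 0.0]
ft_force: [0.3, -1.0, 1.0]
width: 0.0599
grip_force: 0.0
```

```bash
python3 -c "
from h import *
c=report((325,410,150,215));red()
cv2.imwrite('pics/g8.png',cv2.resize(c['img'][140:220,320:420,::-1],(700,560),interpolation=3))"
```

```text
245 tilt -1.3 ylean -0.2 C in seat mm [-1.6  4.4] -x bot [-41.7   2.3] -x top [-41.5   8.3] +x bot [38.3  0.6]
T [ 0.5204 -0.1508  0.2591] F [0.1 0.1 0.1] grip 0.0 0.06
red [22] [[338.54545455 179.36363636]]
```

View pics/g8.png

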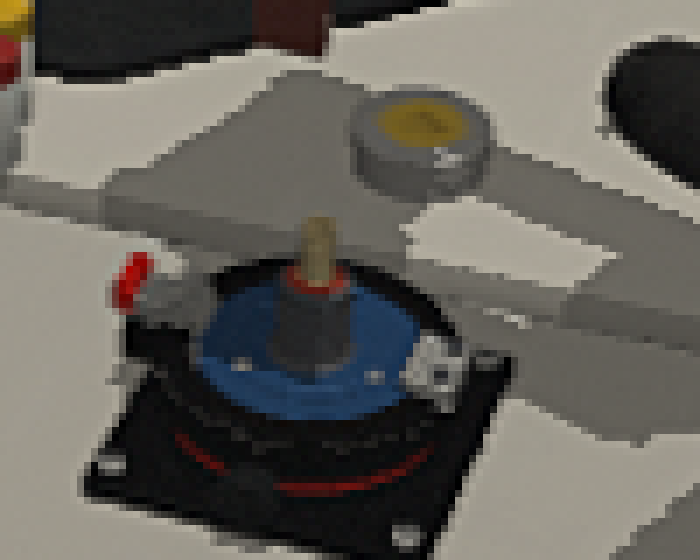

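The carrier is level in the seat with the pedestal upright (crop 315,310). The claw and catch both overlap the disc's edge, and the catch's red tab is exactly at its rest pixel.

```bash
python3 -c "
from h import *
print(ctrl.finish_job())"
```

```text
the job is handed in; nothing more can be done
None
```

I handed the job in: the carrier lies flat in the seat under the claw, the catch has snapped back over its edge, and the gripper is clear. This is judged from the camera images; the hand-in gave no verdict.

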